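Warm the sauce pots for dinner

ROBOT

A 6-joint arm with a two-finger parallel gripper is mounted at the origin on the work surface. World frame = base frame: x ahead of the robot, y to its left, z up, the work surface at z = 0. Lengths are in mm, angles in rad, forces in N, time in s.
With the tool pointing down it reaches from about 275 to 750 mm from the base axis. Payload 10.2 kg.
Tool frame: the origin (TCP) lies midway between the tips of the shut fingers; the grasp point (between the pads) lies 19 mm behind it (ctrl.tcp_to_grasp is the z of the grasp point in the tool frame, in mm); z points along the fingers, y is the direction in which the jaws open and shut (so a half turn about z gives the same grasp; the last joint's range is limited). The gripper opens to 85 mm and grips with 20 to 120 N. Pads are 22 mm wide; open, the fingers measure 114 mm over their backs; the gripper's body (76 mm by 85 mm) begins 54 mm behind the grasp point. The pads swing forward as they close: fully open they stand 13 mm farther back than shut.
Start: joints at [-1.552, 0.313, 1.498, -0, 1.331, -0.223], TCP at [125.698, -509.736, 231.294] pointing down, gripper open.
Joint ranges: [-2.94, 2.94], [-0.97, 2.17], [0.19, 2.56], [-1.23, 4.37], [0.02, 3.11], [-2.88, 2.88]. Speed limits (rad/s): [2.39, 2.39, 3.01, 3.14, 3.14, 3.14].

INTERFACE

Orientations are given as a unit quaternion [w, x, y, z].
In Python, from rig import sensors, capture, order, ctrl gives the robot as it stands. The module is installed in compiled form; this text tells all that it offers.
- The arm moves only by the tool play_rows, never from a script. Its argument "deltas" is a list of rows, each a list of 7 numbers: the shift along the world's x, y, z in units of 40 mm (1.0 is 40 mm), then the turn, a rotation vector about the world's x, y, z in units of 6 degrees (1.0 is 6 degrees), then the opening, from -1 (shut) to 1 (fully open). A call has 1 to 8 rows; each row shifts and turns the commanded pose from where the row before left it; what a row does not reach is not made up. A row lasts 1/12 s, in which the tool goes at most 41.7 mm and 7.16 degrees, less where a joint would pass 70% of its speed; a pose out of reach is approached as far as the arm can. A call is refused whole if a number of a shift passes 1 or a number of a turn 1, either way. A call with a gripper value outside its range is refused whole. The fingers move at their own pace and stop on an object; "squeeze" is the grip in N (left out, the last holds). Time passes only in rows, so rows that do not move let the fingers close. It gives the time, the measured TCP pose, the force and the opening at its end, in the units of the state.
- sensors.sense(): the state, without advancing time (a new reading comes with each control period).
- capture(name): name is "side" or "top" or "wrist"; returns a dict with "pixels" (420x560x3 uint8, red, green, blue), "z_map" (420x560 float32, mm along the optical axis (not along the pixel's ray), 0 where there is no reading), "fx", "fy", "cx", "cy" (pixels), "eye" and "rotation" of the camera in the world; the wrist camera has in their place "tool_from_camera" (4x4, takes a point from camera to tool coordinates, whose origin is the TCP and whose axes are the flange's). Camera axes: x right, y down, z forward; pixel columns grow to the right and rows downward; lengths in mm; the calibration is good to about 2 mm. A picture is of the moment at which its call begins: read the wrist's pose just before it.
- order.finish_job(): hands the job in, once; it reports no verdict.
The state is a dict: "time_s": time; "joints": joint angles; "dq": joint speeds; "tau": joint torques, N m; "eef_pos": TCP position; "ee_rot": TCP orientation; "force": force on the tool from outside, world axes, zero at the start; "wrist_torque": the same for the moment, N m; "grip_width": opening from 0.0 (shut) to 1.0 (fully open).
Only numpy, scipy, OpenCV 4.12 (cv2) and the standard library are available. Lean on these libraries where they do the work, as an engineer would, in place of code of your own. Each camera call takes 0.05 s, during which the arm holds its last target. There are 200 camera calls.

TASK

Get the sauces warming for dinner: take the wooden cover off the warming plate and lay it squarely on the cork mat, then lift every sauce pot off its hook and stand it upright, wholly on the glass of the warming plate. When all are on, turn the timer dial to its ninth click from off, and then press the start button fully down; keep the pots upright, leave the cover on the mat, and do not knock over the pepper mill or the jar.

Things in the scene. Friction and masses are not known exactly. Their poses are not given: they have to be found in the camera images.
- warmer: electric warming plate, fixed; its yaw varies. Origin: on the counter under the centre of its black glass, z up. Glass 180 mm (x) by 240 mm (y), top 25 mm above the origin. On its -y side (y -120 to -230 mm) is the steel control pod, 50 mm high, with the timer dial at (38, -175) mm and the start button at (-58, -175) mm.
- timer (a joint): timer dial (rad): 0 = off (stop, pointer to the warmer's -x), grows clockwise from above. 12 click positions 24 deg (0.4189 rad) apart, off is 0, far stop 11, with tick marks round it, the one at off longer. A sprung detent (about 0.08 N m) pulls it to the nearest. Starts at position 0 to 4.
- timer_grip (a point): point on the dial's vertical axis at grip height, 37 mm above the pod's top. Black bar grip 14 mm thick, 42 long, 32 high (top 7 mm above this point) over a 44 mm skirt. At angle 0 the bar lies along the warmer's x; world yaw of the bar = warmer's yaw minus the joint angle. A white line on top marks the pointer end.
- start (a joint): travel of the start button (m), 0 up, 0.006 fully down; springs back up when released; 5 N presses it fully down.
- start_top (a point): centre of the top of the round start button (28 mm across), pressed straight down; the point moves with the button.
- rack: black pot rack, fixed, yaw varies. Origin: on the counter below the middle of the row of pots. Bar along y (x 45 to 65 mm, top z 106) with five hooks at y -156, -78, 0, 78, 156 mm pointing to -x: flat, 10 mm wide, top z 106, upturned tip (x -19 to -13, top z 117). Pots hang near x = 0, undersides at z 20: lift 16 to 20 mm, draw 65+ mm to the rack's -x, then raise.
- pot1: lidded steel sauce pot hanging from a hook (three to five of pot1 to pot5 are present, others None). Body 60 mm across, 50 high, 0.2 to 0.35 kg. Origin: centre of underside, z up. Rigid handle in its y-z plane: uprights at y +-25 mm, flat bar z 86 to 94 mm that rests on the hook, on its middle a wooden grip 12 mm (x) by 26 mm (y), z 94 to 126.
- pot2: sauce pot like pot1. Pinch the wooden grip by its 26 mm faces (fingers closing along the pot's y, tips just above the bar at z 94), so that they straddle the hook's upturned tip.
- pot3: sauce pot like pot1
- pot4: sauce pot like pot1
- pot5: sauce pot like pot1
- cover: light wooden cover lying on the warmer's glass at the start, 150 mm (x) by 200 mm (y) by 8 mm, 0.3 kg. Origin: centre of its underside. In its middle a black grip 14 mm thick (along x), 70 mm long (along y), z 8 to 42 mm: pinch it across its 14 mm.
- mat: cork mat fixed on the counter, 190 mm (x) by 240 mm (y), 3 mm thick; its yaw varies. Origin: centre of its underside.
- mill: wooden pepper mill, 48 mm across, 110 mm high, a bystander beyond the warmer. Origin: centre of its underside.
- jar: glass jar with steel cap, 60 mm across, 90 mm high, a bystander on the robot's side of the warmer. Origin: centre of its underside.
There are look-alikes about, which are no part of the job. What is shaped like the pot2 but green is not meant.

How it is judged:
By the outcome, as a careful person would: the job done as asked, in the order asked, and still so for the second after the job is handed in, with the robot touching nothing.
Of pot1, pot2, pot3, pot4, pot5 only 3 to 5 are there at a start; the rules pass over those that are not, and their reading is None.
At some moment in a run one of cover may be knocked a few centimetres aside while the robot is not near it.
It also fails if it takes over 210 s, if anything falls off the work surface, if the arm or the gripper's body presses on something with over 40 N, if the wrist force passes 120 N, or if a joint passes its speed limit or range.

## Working session

There is one attempt and no reset: what is moved stays moved. The work goes in short steps, Python scripts to look and compute and a tool call to move; the robot and the scene stay as the last step left them, time stands still between calls to the robot, and variables do not carry over. Pictures are saved under pics/ and viewed, about 12 in all and at most 16, crops included, and the job is handed in when it is done.

Besides the shell and the picture viewer there is one more tool, called after ">>>" as name(argument=value, ...), one argument or row to a line, values as JSON. play_rows: Moves the arm, as the interface text tells. Its arguments: {"type":"object","properties":{"deltas":{"type":"array","items":{"type":"array","items":{"type":"number"}}},"squeeze":{"type":"number"}},"required":["deltas"]}

```bash
mkdir -p pics
cat > h.py <<'E'
import numpy as np, cv2
from scipy.spatial.transform import Rotation as R
from rig import sensors, capture, order, ctrl
def pose():
    s=sensors.sense(); q=s['ee_rot']; T=np.eye(4); T[:3,:3]=R.from_quat([q[1],q[2],q[3],q[0]]).as_matrix(); T[:3,3]=s['eef_pos']; return T
def cam(name,save=None):
    P=pose(); c=capture(name)
    if name=='wrist': M=P@np.array(c['tool_from_camera'])
    else:
        M=np.eye(4); M[:3,:3]=np.array(c['rotation']); M[:3,3]=c['eye']
    c['M']=M
    v,u=np.mgrid[0:420,0:560]; z=c['z_map']
    p=np.stack([(u-c['cx'])/c['fx']*z,(v-c['cy'])/c['fy']*z,z],-1)
    c['xyz']=p@M[:3,:3].T+M[:3,3]; c['xyz'][z<=0]=np.nan
    if save:
        cv2.imwrite('pics/%s.png'%save,c['pixels'][:,:,::-1]); np.savez('pics/%s.npz'%save,xyz=c['xyz'],px=c['pixels'],M=M,K=[c['fx'],c['fy'],c['cx'],c['cy']])
    return c
def st():
    s=sensors.sense(); P=pose(); print('t',round(s['time_s'],2),'tcp',np.round(s['eef_pos'],1),'zax',np.round(P[:3,2],3),'yaw_y',round(np.degrees(np.arctan2(P[1,1],P[0,1])),1),'F',np.round(s['force'],1),'w',round(s['grip_width'],3),'j',np.round(s['joints'],2))
E
python3 - <<'E'
from h import *
st(); print(ctrl.tcp_to_grasp)
for n in ('top','side'):
    c=cam(n,n+'0'); print(n,c['M'].round(2).tolist(),c['fx'])
E
```

```text
t 0.0 tcp [ 125.7 -509.5  230.7] zax [-0.     0.001 -1.   ] yaw_y -76.1 F [-0.2  0.2 -0.3] w 1.0 j [-1.55  0.31  1.5   0.    1.33 -0.22]
-18.700000000000003Traceback (most recent call last):
  File "<stdin>", line 4, in <module>
  File "h.py", line 10, in cam
    M=np.eye(4); M[:3,:3]=np.array(c['rotation']); M[:3,3]=c['eye']
                 ~^^^^^^^
ValueError: could not broadcast input array from shape (4,) into shape (3,3)
```

```bash
sed -i "s/M\[:3,:3\]=np.array(c\['rotation'\])/q=c['rotation']; M[:3,:3]=R.from_quat([q[1],q[2],q[3],q[0]]).as_matrix()/" h.py
python3 - <<'E'
from h import *
for n in ('top','side'):
    c=cam(n,n+'0'); print(n,c['M'].round(2).tolist(),c['fx'])
E
```

```text
top [[-0.02, -0.98, 0.18, 363.85], [-1.0, 0.02, -0.0, 11.27], [-0.0, -0.18, -0.98, 1167.65], [0.0, 0.0, 0.0, 1.0]] 400.29941492588165
side [[-0.96, -0.17, 0.22, 293.73], [-0.28, 0.52, -0.81, 986.34], [0.02, -0.84, -0.54, 738.28], [0.0, 0.0, 0.0, 1.0]] 439.5362398274626
```

View pics/top0.png

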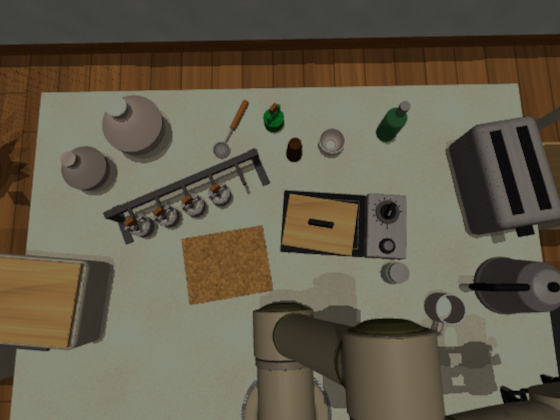

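View pics/side0.png

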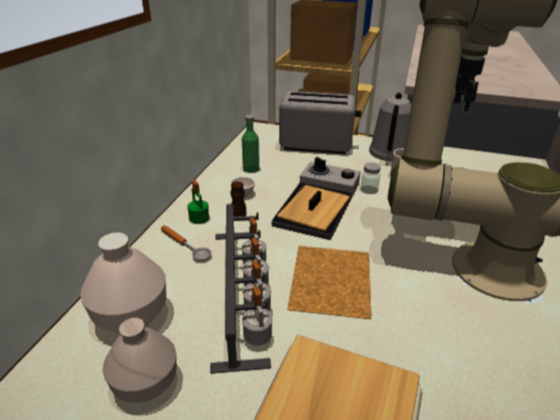

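```bash
cat > m1.py <<'E'
from h import *
d=np.load('pics/top0.npz'); X=d['xyz']; px=d['px'].astype(int)
def rect(name,u0,v0,u1,v1,zlo,zhi,f=None):
    m=np.zeros(X.shape[:2],bool); m[v0:v1,u0:u1]=1
    m&=(X[...,2]>zlo)&(X[...,2]<zhi)
    if f is not None: m&=f
    p=X[m]
    r=cv2.minAreaRect(p[:,:2].astype(np.float32)); print(name,len(p),'c',np.round(r[0],1),'size',np.round(r[1],1),'ang',round(r[2],1),'zmed',np.round(np.percentile(p[:,2],[5,50,95]),1))
    return p
for uv in [(227,265),(150,280),(300,230),(286,224),(400,225),(320,223),(345,223)]: print(uv,X[uv[1],uv[0]].round(1),px[uv[1],uv[0]])
r,g,b=px[...,0],px[...,1],px[...,2]
rect('mat',178,222,276,306,-4,9,(r-b>60))
rect('pod',360,188,412,262,44,58)
rect('warmer',275,185,415,262,15,60)
rect('cover',280,188,366,262,28,40,(r-b>50))
rect('covgrip',300,212,340,234,55,80)
rect('bar',100,145,262,225,96,112,(r<60))
for n,u,v in (('p1',134,223),('p2',159,210),('p3',187,201),('p4',213,189)):
    rect(n,u-14,v-14,u+14,v+14,106,140,(r-b>35)&(r>60))
    
rect('jar',382,258,412,288,75,110); rect('mill',284,135,304,165,90,130)
E
python3 m1.py
python3 - <<'E'
import cv2
i=cv2.imread('pics/top0.png'); a=cv2.resize(i[145:250,95:275],None,fx=4.4,fy=4.4,interpolation=2); cv2.imwrite('pics/c1.png',a[:600,:800])
E
```

```text
(227, 265) [400.4 160.9   4.9] [107  74  37]
(150, 280) [362.2 381.8   0.8] [133 138 118]
(300, 230) [494.1 -50.   33. ] [136 106  61]
(286, 224) [511.7 -10.5  35.4] [133  98  56]
(400, 225) [ 501.1 -330.6   48.7] [107 101  95]
(320, 223) [ 509.1 -104.5   63.1] [20 20 18]
(345, 223) [ 512.  -179.3   30.9] [135 113  66]
mat 5305 c [403.3 164. ] size [186.5 237.7] ang 8.6 zmed [-1.3  2.4  5.8]
pod 2034 c [ 497.8 -292.6] size [110.8 190. ] ang 84.7 zmed [45.9 49.7 55.4]
warmer 7232 c [ 508.3 -173.5] size [350.1 190. ] ang 84.9 zmed [21.9 32.8 52.7]
cover 3319 c [ 511.3 -107.1] size [198.6 148.6] ang 80.0 zmed [29.2 32.4 35.9]
covgrip 132 c [ 512.  -107.1] size [67.9 14.2] ang 80.2 zmed [60.8 65.5 69. ]
bar 1329 c [592.  261.9] size [ 82.7 445. ] ang 22.6 zmed [ 99.5 104.8 108.4]
p1 2 c [515.2 400.1] size [13.8  0. ] ang -102.5 zmed [138.2 138.5 138.9]
p2 1 c [533.5 336.7] size [0. 0.] ang 0.0 zmed [140. 140. 140.]
p3 2 c [570.5 249.4] size [15.7  0. ] ang 99.3 zmed [138.4 138.8 139.1]
p4 4 c [595.5 177.4] size [ 6.4 21.8] ang 21.1 zmed [129.  138.6 139.8]
jar 334 c [ 371.3 -306.6] size [52.  51.5] ang 77.0 zmed [84.  89.4 92.4]
mill 144 c [729.1 -39.3] size [33.5 35.6] ang 89.2 zmed [ 95.2 105.4 110.5]
```

View pics/c1.png

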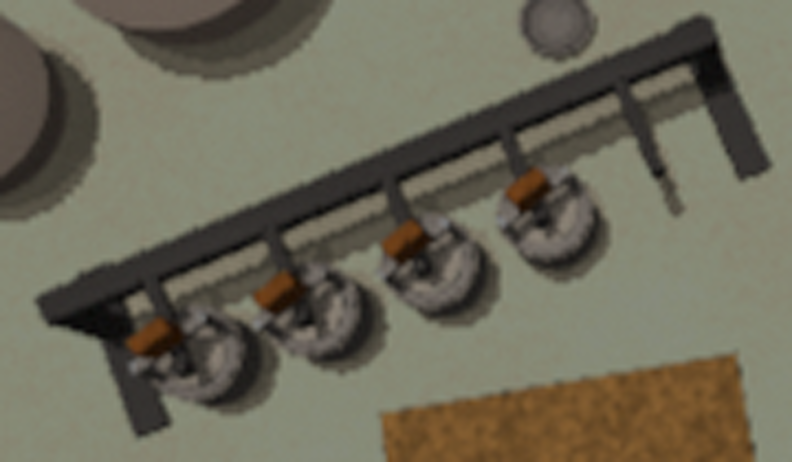

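Run:
```python
from h import *
th=np.radians(22.6); ex=np.array([np.cos(th),np.sin(th)]); ey=np.array([-ex[1],ex[0]])
for n in('top0','side0'):
    d=np.load(f'pics/{n}.npz'); X=d['xyz']; px=d['px'].astype(int); r,b=px[...,0],px[...,2]
    m=(r-b>35)&(X[...,2]>122)&(X[...,2]<155)&(X[...,0]>450)&(X[...,0]<700)&(X[...,1]>100)&(X[...,1]<450)
    nl,l,stt,_=cv2.connectedComponentsWithStats(m.astype(np.uint8))
    for i in range(1,nl):
        if stt[i,4]<15: continue
        p=X[l==i]; q=np.c_[p[:,:2]@ex,p[:,:2]@ey]; t=p[:,2]>138
        print(n,len(p),'img',stt[i,:2],'med',np.median(p,0).round(1),'rack-axes x',np.percentile(q[:,0],[3,97]).round(1),'y',np.percentile(q[:,1],[3,97]).round(1),'z',np.percentile(p[:,2],[3,97]).round(1))
    m=(r<60)&(abs(r-b)<15)&(X[...,2]>98)&(X[...,2]<112)&(X[...,0]>450)&(X[...,0]<750)&(X[...,1]>70)&(X[...,1]<470)
    p=X[m]; q=p[:,:2]@np.c_[ex,ey]; xm=np.percentile(q[:,0],97); k=q[:,0]>xm-22
    print('bar x 97%',xm,'fit',np.degrees(np.arctan2(*cv2.fitLine(p[k][:,:2].astype(np.float32),cv2.DIST_HUBER,0,.1,.1)[:2].ravel()[::-1])),'y range',q[k][:,1].min(),q[k][:,1].max())
```

```text
top0 44 img [210 183] med [598.9 177.8 145.1] rack-axes x [615.8 628.3] y [-77.1 -55.5] z [138.4 147.6]
top0 45 img [182 195] med [569.2 250.4 144.6] rack-axes x [615.6 628.1] y [ 1.9 23.6] z [138.7 148.5]
top0 45 img [153 207] med [540.  325.5 145. ] rack-axes x [616.4 629.6] y [ 81.9 104. ] z [140.6 148.6]
top0 47 img [124 217] med [513.  397.7 144.5] rack-axes x [621.  633.6] y [158.8 180.7] z [138.4 149. ]
bar x 97% 685.9763825775075 fit -67.4198 y range -206.51079540909262 229.41252793737465
side0 72 img [250 218] med [597.3 185.5 141.9] rack-axes x [616.3 629.7] y [-74.3 -51.5] z [123.9 148.4]
side0 86 img [251 237] med [566.8 259.7 143. ] rack-axes x [616.2 629.8] y [ 4.4 27.6] z [122.8 148. ]
side0 107 img [252 260] med [538.1 333.7 142.1] rack-axes x [618.6 631.9] y [ 85.  107.4] z [122.5 148.2]
side0 119 img [252 286] med [511.1 406.5 144.2] rack-axes x [621.5 634.3] y [160.7 184.8] z [123.4 147.8]
bar x 97% 686.0719605262871 fit -67.50908 y range -203.65537858167704 228.1292193574474
```

>>> play_rows(
  deltas=[
    [1,0.9,0,0,0,1,1],
    [1,0.9,0,0,0,1,1],
    [1,0.9,0,0,0,1,1],
    [1,0.9,0,0,0,1,1],
    [1,0.9,0,0,0,1,1],
    [1,0.9,0,0,0,1,1],
    [1,0.9,0,0,0,1,1],
    [1,0.9,0,0,0,1,1],
  ],
)

```text
time_s: 0.82
eef_pos: [374.6, -285.0, 231.3]
ee_rot: [0.0, 0.857, 0.516, -0.0]
force: [1.4, -1.0, -0.0]
grip_width: 0.999
```

>>> play_rows(
  deltas=[
    [0.6,0.9,-0.4,0,0,1,0],
    [0.6,0.9,-0.4,0,0,1,0],
    [0.1,0.9,-0.2,0,0,1,0],
    [0,0.15,0,0,0,0,0],
    [0,0,0,0,0,0,0],
  ],
)

```text
time_s: 1.23
eef_pos: [420.8, -177.8, 194.1]
ee_rot: [-0.001, 0.766, 0.643, -0.0]
force: [-0.4, -1.0, -0.1]
grip_width: 0.499
```

Run:
```python
from h import *
st(); c=cam('wrist','w1'); X=c['xyz']
px=c['pixels'].astype(int); r,b=px[...,0],px[...,2]
for n,m in (('cover',(r-b>40)&(abs(X[...,2]-33)<5)),('grip',(X[...,2]>56)&(X[...,2]<75))):
    p=X[m]; 
    if len(p)>20:
        q=cv2.minAreaRect(p[:,:2].astype(np.float32)); print(n,len(p),q,np.median(p,0))
```

```text
t 1.23 tcp [ 420.8 -177.8  194.1] zax [-0.001  0.001 -1.   ] yaw_y -10.0 F [-0.4 -1.  -0.1] w 0.499 j [-0.66  0.2   1.75  0.    1.2  -0.48]
cover 29676 ((510.12652587890625, -110.69300079345703), (191.62620544433594, 149.46241760253906), 79.81224060058594) [508.74131104 -95.03693203  32.11803937]
grip 3887 ((495.07366943359375, -265.177490234375), (387.6995849609375, 524.2012939453125), 80.11273193359375) [ 506.79056471 -277.38452841   64.8782796 ]
```

View pics/w1.png

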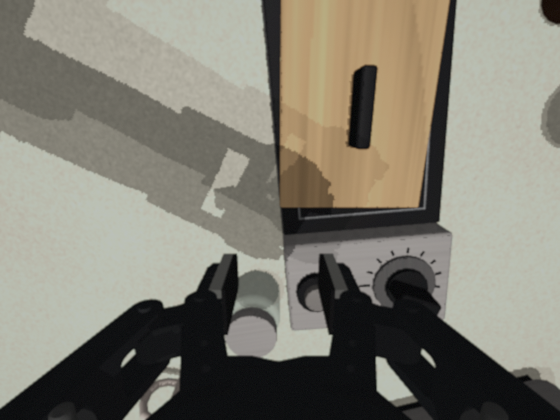

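>>> play_rows(
  deltas=[
    [0.755,0.59,0,0,0,0,0],
    [0.755,0.59,0,0,0,0,0],
    [0.76,0.59,-0.3,0,0,0,0],
    [0,0,-0.9,0,0,0,0],
    [0,0,-0.9,0,0,0,0],
    [0,0,0,0,0,0,0],
  ],
  squeeze=60,
)

```text
time_s: 1.78
eef_pos: [509.0, -108.9, 104.9]
ee_rot: [-0.005, 0.768, 0.641, -0.002]
force: [-1.1, -0.2, 0.1]
grip_width: 0.503
```

Run:
```python
from h import *
st(); c=cam('wrist','w2'); X=c['xyz']
d=np.hypot(X[...,0]-511,X[...,1]+107)
p=X[(d<60)&(X[...,2]>58)&(X[...,2]<75)]; print(len(p),cv2.minAreaRect(p[:,:2].astype(np.float32)),np.percentile(p[:,2],[5,50,95]))
```

```text
t 1.78 tcp [ 509.  -108.9  104.9] zax [-0.009  0.004 -1.   ] yaw_y -10.3 F [-1.1 -0.2  0.1] w 0.503 j [-0.44  0.44  1.66 -0.    1.04 -0.26]
2043 ((511.01531982421875, -106.24192810058594), (69.3722152709961, 13.820564270019531), 79.98346710205078) [63.87754761 65.89910208 67.03825464]
```

>>> play_rows(
  deltas=[
    [0.05,0.06,-0.8,0,0,0,0],
    [0,0,-0.8,0,0,0,0],
    [0,0,0,0,0,0,-0.9],
    [0,0,0,0,0,0,-0.9],
    [0,0,0,0,0,0,-0.9],
    [0,0,0,0,0,0,-0.9],
    [0,0,0,0,0,0,-0.9],
    [0,0,0,0,0,0,-0.9],
  ],
)

```text
time_s: 2.5
eef_pos: [514.9, -107.5, 49.0]
ee_rot: [0.002, 0.767, 0.642, 0.001]
force: [-2.6, -1.9, 8.8]
grip_width: 0.145
```

>>> play_rows(
  deltas=[
    [0,0,0,0,0,0,-0.9],
    [0,0,0.4,0,0,0,-0.9],
    [0,0,0.5,0,0,0,-0.9],
    [0,0,0.5,0,0,0,-0.9],
    [0,0,0.5,0,0,0,-0.9],
    [0,0,0,0,0,0,-0.9],
  ],
)

```text
time_s: 3.0
eef_pos: [515.5, -107.3, 127.0]
ee_rot: [0.004, 0.767, 0.642, 0.002]
force: [-0.2, 0.5, -2.5]
grip_width: 0.148
```

Run:
```python
from h import *
st()
```

```text
t 3.0 tcp [ 515.5 -107.3  127. ] zax [ 0.007 -0.003 -1.   ] yaw_y -10.1 F [-0.2  0.5 -2.5] w 0.148 j [-0.43  0.42  1.64  0.    1.08 -0.25]
```

>>> play_rows(
  deltas=[
    [-0.35,0.85,0,0,0,0.4,-0.9],
    [-0.35,0.85,0,0,0,0.4,-0.9],
    [-0.35,0.85,0,0,0,0.4,-0.9],
    [-0.35,0.85,0,0,0,0.4,-0.9],
    [-0.35,0.85,0,0,0,0.4,-0.9],
    [-0.35,0.85,0,0,0,0.4,-0.9],
    [-0.35,0.85,0,0,0,0.4,-0.9],
    [-0.35,0.83,0,0,0,0.3,-0.9],
  ],
)

```text
time_s: 3.67
eef_pos: [400.5, 166.1, 122.3]
ee_rot: [0.0, 0.652, 0.758, 0.0]
force: [1.0, 0.3, -2.8]
grip_width: 0.145
```

>>> play_rows(
  deltas=[
    [0,0,0,0,0,0,-0.9],
    [0,0,-0.8,0,0,0,-0.9],
    [0,0,0,0,0,0,-0.9],
    [0,0,0,0,0,0,-0.9],
  ],
)

```text
time_s: 4.0
eef_pos: [400.7, 164.5, 89.8]
ee_rot: [-0.001, 0.653, 0.757, -0.001]
force: [-0.1, 0.7, -2.5]
grip_width: 0.147
```

Run:
```python
from h import *
st()
```

```text
t 4.0 tcp [400.7 164.5  89.8] zax [-0.003 -0.    -1.   ] yaw_y 8.4 F [-0.1  0.7 -2.5] w 0.147 j [ 0.12  0.3   1.94 -0.    0.91 -0.03]
```

>>> play_rows(
  deltas=[
    [0.03,0,-0.6,0,0,0,-0.9],
    [0,0,-0.5,0,0,0,-0.9],
    [0,0,-0.25,0,0,0,-0.9],
    [0,0,-0.15,0,0,0,-0.9],
    [0,0,0,0,0,0,-0.9],
    [0,0,0,0,0,0,-0.9],
  ],
)

```text
time_s: 4.5
eef_pos: [403.5, 164.6, 31.3]
ee_rot: [0.0, 0.653, 0.757, 0.0]
force: [-0.7, 0.7, -3.3]
grip_width: 0.144
```

Run:
```python
from h import *
st()
```

```text
t 4.5 tcp [403.5 164.6  31.3] zax [ 0.001  0.    -1.   ] yaw_y 8.4 F [-0.7  0.7 -3.3] w 0.144 j [ 0.12  0.41  1.98  0.    0.75 -0.03]
```

>>> play_rows(
  deltas=[
    [0,0,-0.1,0,0,0,-0.9],
    [0,0,0,0,0,0,-0.9],
    [0,0,0,0,0,0,-0.2],
    [0,0,0,0,0,0,-0.2],
    [0,0,0,0,0,0,-0.2],
    [0,0,0.5,0,0,0,-0.2],
    [0,0,1,0,0,0,-0.2],
    [0,0,1,0,0,0,0],
  ],
)

```text
time_s: 5.17
eef_pos: [401.9, 164.6, 127.3]
ee_rot: [-0.001, 0.653, 0.757, -0.001]
force: [0.9, 0.4, -0.2]
grip_width: 0.495
```

>>> play_rows(
  deltas=[
    [0,0,1,0,0,0,0],
    [0,0,1,0,0,-1,0],
    [0,0,1,0,0,-1,0],
    [0,0,0,0,0,-1,0],
    [0,0,0,0,0,-1,0],
    [0,0,0,0,0,-1,0],
    [0.4,0,0,0,0,-1,0],
    [0.5,0,0,0,0,-1,0],
  ],
)

```text
time_s: 5.83
eef_pos: [438.7, 164.9, 246.9]
ee_rot: [0.0, 0.882, 0.471, 0.0]
force: [-0.5, 0.8, 0.2]
grip_width: 0.497
```

>>> play_rows(
  deltas=[
    [0.5,0,0,0,0,-1,0],
    [0.5,0,0,0,0,-1,0],
    [0.5,0,0,0,0,-1,0],
    [0.5,0,0,0,0,-1,0],
    [0,0,0,0,0,-0.7,0],
    [0,0,0,0,0,0,0],
  ],
)

```text
time_s: 6.33
eef_pos: [519.2, 164.6, 245.9]
ee_rot: [-0.0, 0.97, 0.243, -0.0]
force: [-0.5, -0.1, 0.3]
grip_width: 0.494
```

Run:
```python
from h import *
st()
c=cam('top','t2'); X=c['xyz']; px=c['pixels'].astype(int); r,b=px[...,0],px[...,2]
c=cam('wrist','w3'); 
m=(abs(X[...,2]-11)<7)&(r-b>35); m[:200]=0; m[:,:170]=0; m[:,280:]=0
p=X[m]; print(cv2.minAreaRect(p[:,:2].astype(np.float32)))
p=X[(X[...,2]>36)&(X[...,2]<55)&(abs(X[...,0]-403)<40)&(abs(X[...,1]-164)<50)]; print(len(p),cv2.minAreaRect(p[:,:2].astype(np.float32)) if len(p)>5 else 0)
```

```text
t 6.33 tcp [519.2 164.6 245.9] zax [-0.001 -0.    -1.   ] yaw_y -61.9 F [-0.5 -0.1  0.3] w 0.494 j [0.09 0.35 1.41 0.   1.38 1.17]
((295.98779296875, 95.00294494628906), (418.39935302734375, 131.78663635253906), 6.6426286697387695)
70 ((405.7615051269531, 149.83261108398438), (13.558810234069824, 40.35548782348633), 12.110519409179688)
```

View pics/t2.png

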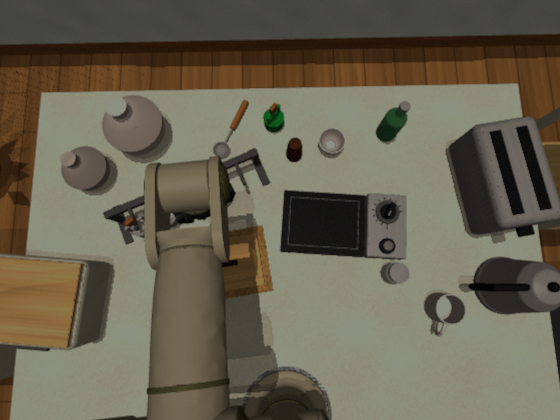

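View pics/w3.png

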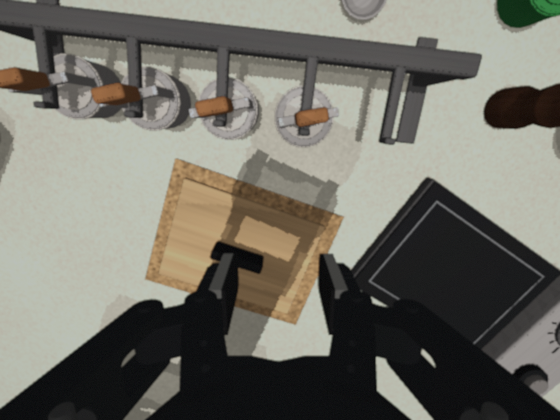

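```bash
cat > grips.py <<'E'
from h import *
import sys
d=np.load(f'pics/{sys.argv[1]}.npz'); X=d['xyz']; px=d['px'].astype(int); r,b=px[...,0],px[...,2]
m=(r-b>30)&(X[...,2]>118)&(X[...,2]<160)
nl,l,s,_=cv2.connectedComponentsWithStats(m.astype(np.uint8))
for i in range(1,nl):
    if s[i,4]<60: continue
    p=X[l==i]; t=np.percentile(p[:,2],90); p=p[p[:,2]>t-6]
    q=cv2.minAreaRect(p[:,:2].astype(np.float32)); print(len(p),np.round(q[0],1),np.round(q[1],1),round(q[2],1),'top',t.round(1))
m=(r-b>30)&(abs(X[...,2]-9)<9)&(X[...,1]>0)
w=m&(X[...,2]>7)
for k in (m,w):
    nl,l,s,_=cv2.connectedComponentsWithStats(k.astype(np.uint8)); 
    if nl<2: continue
    i=1+s[1:,4].argmax(); print('mat/cover',s[i,4],cv2.minAreaRect(X[l==i][:,:2].astype(np.float32)))
E
python3 grips.py w3
```

```text
432 [515.5 396.3] [11.5 21.8] 38.7 top 145.4
556 [540.3 326.3] [11.9 25.7] 39.0 top 145.6
504 [569.6 251.5] [11.5 25.6] 39.3 top 145.8
481 [600.  178.5] [11.7 25.8] 38.1 top 145.9
mat/cover 17757 ((403.60235595703125, 163.56613159179688), (190.46124267578125, 240.30772399902344), 8.677069664001465)
mat/cover 11809 ((403.88494873046875, 165.5625), (150.103271484375, 200.12478637695312), 8.357925415039062)
```

>>> play_rows(
  deltas=[
    [0.7,0.12,0,0,0,0.9,0.2],
    [0.7,0.12,0,0,0,0.87,0.2],
    [0.62,0.11,-0.5,0,0,0,0.2],
    [0,0,-0.8,0,0,0,0.2],
    [0,0,0,0,0,0,0.2],
    [0,0,0,0,0,0,0.2],
  ],
)

```text
time_s: 6.93
eef_pos: [598.6, 178.7, 193.9]
ee_rot: [-0.0, 0.943, 0.334, -0.002]
force: [0.1, -0.2, 0.9]
grip_width: 0.604
```

```bash
python3 - <<'E'
from h import *
st(); cam('wrist','w4')
E
python3 grips.py w4
```

```text
t 6.93 tcp [598.6 178.7 193.9] zax [-0.003 -0.    -1.   ] yaw_y -51.0 F [ 0.1 -0.2  0.9] w 0.604 j [0.1  0.56 1.22 0.   1.36 0.99]
754 [540.9 326.4] [11.5 26.3] 39.1 top 145.6
660 [570.4 251.7] [11.8 25.5] 38.5 top 145.7
564 [601.1 178.8] [11.2 24.5] 38.1 top 145.6
mat/cover 13617 ((404.106201171875, 164.07142639160156), (190.2621307373047, 241.1010284423828), 8.86767292022705)
mat/cover 4787 ((396.094970703125, 220.6412353515625), (150.7708740234375, 89.20869445800781), 8.071928024291992)
```

>>> play_rows(
  deltas=[
    [0.04,0,-0.8,0,0,0,0.2],
    [0,0,-0.7,0,0,0,0.2],
    [0,0,-0.42,0,0,0,0.2],
    [0,0,0,0,0,0,0.2],
    [0,0,0,0,0,0,-0.7],
    [0,0,0,0,0,0,-0.7],
    [0,0,0,0,0,0,-0.7],
    [0,0,0,0,0,0,-0.7],
  ],
  squeeze=70,
)

```text
time_s: 7.65
eef_pos: [602.3, 178.9, 120.9]
ee_rot: [0.0, 0.943, 0.333, 0.002]
force: [-1.9, 1.0, 7.3]
grip_width: 0.288
```

>>> play_rows(
  deltas=[
    [0,0,0,0,0,0,-0.7],
    [0,0,0,0,0,0,-0.7],
  ],
)

```text
time_s: 7.82
eef_pos: [602.3, 178.9, 120.9]
ee_rot: [0.0, 0.943, 0.333, 0.002]
force: [-1.9, -0.4, 7.1]
grip_width: 0.29
```

>>> play_rows(
  deltas=[
    [0,0,0.25,0,0,0,-0.7],
    [0,0,0.2,0,0,0,-0.7],
    [0,0,0,0,0,0,-0.7],
    [0,0,0,0,0,0,-0.7],
  ],
)

```text
time_s: 8.15
eef_pos: [601.6, 178.7, 136.6]
ee_rot: [0.0, 0.943, 0.333, 0.001]
force: [-1.0, -0.0, -2.0]
grip_width: 0.289
```

Run:
```python
from h import *
st()
```

```text
t 8.15 tcp [601.6 178.7 136.6] zax [ 0.002  0.    -1.   ] yaw_y -51.1 F [-1. -0. -2.] w 0.289 j [ 0.1   0.62  1.29 -0.    1.23  0.99]
```

>>> play_rows(
  deltas=[
    [0,0,0.05,0,0,0,-0.7],
    [-0.35,-0.145,0,0,0,0,-0.7],
    [-0.45,-0.187,0,0,0,0,-0.7],
    [-0.45,-0.187,0,0,0,0,-0.7],
    [-0.45,-0.187,0,0,0,0,-0.7],
    [-0.2,-0.1,0,0,0,0,-0.7],
    [0,0,0,0,0,0,-0.7],
  ],
)

```text
time_s: 8.73
eef_pos: [523.9, 146.0, 137.6]
ee_rot: [-0.0, 0.943, 0.333, -0.001]
force: [-0.3, 0.0, -2.3]
grip_width: 0.286
```

>>> play_rows(
  deltas=[
    [0,0,0.5,0,0,0,-0.7],
    [0,0,0.8,0,0,0,-0.7],
    [0,0,0.8,0,0,0,-0.7],
    [0,0,0,0,0,0,-0.7],
    [0,0,0,0,0,0,-0.7],
  ],
)

```text
time_s: 9.15
eef_pos: [526.2, 146.7, 222.7]
ee_rot: [0.0, 0.943, 0.333, 0.002]
force: [0.3, 0.1, -3.4]
grip_width: 0.288
```

Run:
```python
from h import *
st(); cam('side','s1')
```

```text
t 9.15 tcp [526.2 146.7 222.7] zax [ 0.003  0.    -1.   ] yaw_y -51.1 F [ 0.3  0.1 -3.4] w 0.288 j [0.06 0.36 1.45 0.   1.32 0.95]
```

View pics/s1.png

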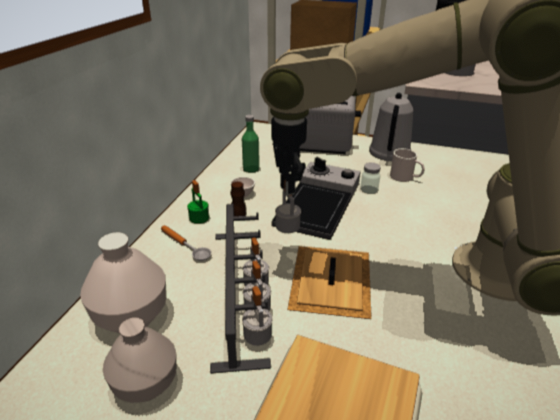

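>>> play_rows(
  deltas=[
    [0.08,-0.6,0,0,0,0,-0.7],
    [0.1,-0.95,0,0,0,0,-0.7],
    [0.1,-0.95,0,0,0,0,-0.7],
    [0.1,-0.95,0,0,0,0,-0.7],
    [0.1,-0.95,0,0,0,0,-0.7],
    [0.1,-0.95,0,0,0,0,-0.7],
    [0.08,-0.95,0,0,0,0,-0.7],
    [0.04,-0.95,0,0,0,0,-0.7],
  ],
)

```text
time_s: 9.87
eef_pos: [552.8, -145.3, 219.5]
ee_rot: [-0.001, 0.943, 0.333, -0.001]
force: [0.9, 0.3, -2.4]
grip_width: 0.287
```

>>> play_rows(
  deltas=[
    [0,-0.5,0,0,0,0,-0.7],
    [0,-0.1,-0.6,0,0,0,-0.7],
    [0,0,-0.6,0,0,0,-0.7],
    [0,0,0,0,0,0,-0.7],
    [0,0,0,0,0,0,-0.7],
  ],
)

```text
time_s: 10.28
eef_pos: [552.6, -167.1, 171.8]
ee_rot: [-0.002, 0.943, 0.333, -0.002]
force: [0.7, -0.6, -1.4]
grip_width: 0.286
```

Run:
```python
from h import *
st()
d=np.load('pics/t2.npz'); X=d['xyz']
m=np.zeros((420,560),bool); m[180:265,270:372]=1; m&=(X[...,2]>18)&(X[...,2]<34); p=X[m]; print(np.median(p[:,2]),cv2.minAreaRect(p[:,:2].astype(np.float32)))
```

```text
t 10.28 tcp [ 552.6 -167.1  171.8] zax [-0.004  0.002 -1.   ] yaw_y -51.1 F [ 0.7 -0.6 -1.4] w 0.286 j [-0.5   0.48  1.42  0.    1.25  0.4 ]
24.646618713845555 ((516.7916259765625, -123.07693481445312), (247.4149627685547, 179.92930603027344), 85.2896728515625)
```

>>> play_rows(
  deltas=[
    [0,0,-0.6,0,0,0,-0.7],
    [0,0,-0.35,0,0,0,-0.7],
    [0,0,-0.2,0,0,0,-0.7],
    [0,0,0,0,0,0,-0.7],
    [0,0,0,0,0,0,-0.7],
  ],
)

```text
time_s: 10.7
eef_pos: [553.7, -167.6, 128.7]
ee_rot: [0.0, 0.943, 0.333, 0.0]
force: [0.6, -0.1, -1.9]
grip_width: 0.286
```

Run:
```python
from h import *
st()
```

```text
t 10.7 tcp [ 553.7 -167.6  128.7] zax [ 0.001 -0.001 -1.   ] yaw_y -51.1 F [ 0.6 -0.1 -1.9] w 0.286 j [-0.5   0.52  1.47 -0.    1.15  0.4 ]
```

>>> play_rows(
  deltas=[
    [0,0,-0.07,0,0,0,-0.7],
    [0,0,0,0,0,0,-0.7],
    [0,0,0,0,0,0,0],
    [0,0,0,0,0,0,0],
    [0,0,0,0,0,0,0],
    [0,0,0.5,0,0,0,0],
    [0,0,1,0,0,0,0.2],
    [0,0,0.9,0,0,0,0.2],
  ],
)

```text
time_s: 11.37
eef_pos: [552.8, -167.4, 222.0]
ee_rot: [-0.001, 0.943, 0.333, -0.0]
force: [0.7, 0.3, 0.7]
grip_width: 0.598
```

>>> play_rows(
  deltas=[
    [0.04,0.9,0.1,0,0,0,0.2],
    [0.04,1,0,0,0,0,0.2],
    [0.04,1,0,0,0,0,0.2],
    [0.04,1,0,0,0,0,0.2],
    [0.04,1,0,0,0,0,0.2],
    [0.04,1,0,0,0,0,0.2],
    [0.04,1,0,0,0,0,0.2],
    [0.04,1,0,0,0,0,0.2],
  ],
)

```text
time_s: 12.03
eef_pos: [565.7, 150.4, 225.1]
ee_rot: [0.0, 0.943, 0.333, 0.0]
force: [-0.0, -1.2, 0.2]
grip_width: 0.599
```

>>> play_rows(
  deltas=[
    [0.04,1,0,0,0,0,0.2],
    [0.04,1,0,0,0,0,0.2],
    [0,0.5,-0.5,0,0,0,0.2],
    [0,0,0,0,0,0,0.2],
    [0,0,0,0,0,0,0.2],
  ],
)

```text
time_s: 12.45
eef_pos: [568.6, 249.1, 203.8]
ee_rot: [0.0, 0.943, 0.334, -0.001]
force: [0.3, 0.4, 0.2]
grip_width: 0.599
```

```bash
python3 - <<'E'
from h import *
st(); cam('wrist','w5'); cam('top','t3')
E
python3 grips.py w5; python3 grips.py t3
```

```text
t 12.45 tcp [568.6 249.1 203.8] zax [-0.002 -0.001 -1.   ] yaw_y -51.0 F [0.3 0.4 0.2] w 0.599 j [ 0.22  0.55  1.22 -0.    1.37  1.12]
685 [514.3 399. ] [11.9 26.8] 36.4 top 145.6
611 [540.7 326.3] [11.9 25.5] 39.9 top 145.6
519 [570.1 252.4] [11.5 23.4] 38.2 top 145.7
mat/cover 11328 ((406.3788757324219, 163.80477905273438), (185.1422882080078, 240.4615478515625), 8.56753921508789)
mat/cover 7504 ((403.9832458496094, 165.80194091796875), (150.07550048828125, 199.64111328125), 8.444872856140137)
mat/cover 4605 ((405.6078796386719, 152.16445922851562), (191.59010314941406, 217.93344116210938), 8.491133689880371)
mat/cover 3216 ((405.8078308105469, 161.29962158203125), (152.66802978515625, 197.45750427246094), 7.833817005157471)
```

>>> play_rows(
  deltas=[
    [0.04,0.07,-0.9,0,0,0,0.2],
    [0,0,-0.7,0,0,0,0.2],
    [0,0,-0.45,0,0,0,0.2],
    [0,0,0,0,0,0,0.2],
    [0,0,0,0,0,0,-0.7],
    [0,0,0,0,0,0,-0.7],
    [0,0,0,0,0,0,-0.7],
    [0,0,0,0,0,0,-0.7],
  ],
)

```text
time_s: 13.22
eef_pos: [571.9, 251.1, 125.4]
ee_rot: [0.0, 0.943, 0.333, 0.002]
force: [-1.8, -1.9, 8.1]
grip_width: 0.289
```

>>> play_rows(
  deltas=[
    [0,0,0,0,0,0,-0.7],
    [0,0,0.25,0,0,0,-0.7],
    [0,0,0.22,0,0,0,-0.7],
    [0,0,0,0,0,0,-0.7],
    [0,0,0,0,0,0,-0.7],
  ],
)

```text
time_s: 13.63
eef_pos: [571.1, 251.3, 142.4]
ee_rot: [0.0, 0.943, 0.333, 0.001]
force: [0.6, 0.1, -3.9]
grip_width: 0.281
```

Run:
```python
from h import *
st()
```

```text
t 13.63 tcp [571.1 251.3 142.4] zax [ 0.001  0.    -1.   ] yaw_y -51.1 F [ 0.6  0.1 -3.9] w 0.281 j [0.23 0.6  1.3  0.   1.24 1.12]
```

>>> play_rows(
  deltas=[
    [-0.35,-0.145,0.02,0,0,0,-0.7],
    [-0.45,-0.187,0,0,0,0,-0.7],
    [-0.45,-0.187,0,0,0,0,-0.7],
    [-0.45,-0.187,0,0,0,0,-0.7],
    [-0.2,-0.1,0,0,0,0,-0.7],
    [0,0,0,0,0,0,-0.7],
  ],
)

```text
time_s: 14.13
eef_pos: [493.3, 218.5, 142.3]
ee_rot: [-0.0, 0.943, 0.333, -0.001]
force: [0.4, 0.2, -3.4]
grip_width: 0.286
```

>>> play_rows(
  deltas=[
    [0,0,0.5,0,0,0,-0.7],
    [0,0,0.8,0,0,0,-0.7],
    [0,0,0.8,0,0,0,-0.7],
    [0,0,0,0,0,0,-0.7],
    [0,0,0,0,0,0,-0.7],
  ],
)

```text
time_s: 14.55
eef_pos: [495.8, 219.3, 227.4]
ee_rot: [0.0, 0.943, 0.333, 0.002]
force: [0.6, -0.6, -4.3]
grip_width: 0.282
```

>>> play_rows(
  deltas=[
    [-0.07,-0.7,0,0,0,0,-0.7],
    [-0.08,-0.95,0,0,0,0,-0.7],
    [-0.08,-0.95,0,0,0,0,-0.7],
    [-0.08,-0.95,0,0,0,0,-0.7],
    [-0.08,-0.95,0,0,0,0,-0.7],
    [-0.08,-0.95,0,0,0,0,-0.7],
    [-0.08,-0.95,0,0,0,0,-0.7],
    [-0.08,-0.95,0,0,0,0,-0.7],
  ],
)

```text
time_s: 15.22
eef_pos: [468.8, -76.6, 224.8]
ee_rot: [-0.001, 0.943, 0.333, -0.001]
force: [0.9, 0.7, -3.1]
grip_width: 0.285
```

>>> play_rows(
  deltas=[
    [-0.08,-0.95,0,0,0,0,-0.7],
    [-0.07,-0.8,0,0,0,0,-0.7],
    [0,-0.36,0,0,0,0,-0.7],
    [0,0,-0.6,0,0,0,-0.7],
    [0,0,-0.6,0,0,0,-0.7],
    [0,0,-0.5,0,0,0,-0.7],
    [0,0,0,0,0,0,-0.7],
    [0,0,0,0,0,0,-0.7],
  ],
)

```text
time_s: 15.88
eef_pos: [463.2, -159.1, 157.2]
ee_rot: [-0.001, 0.943, 0.333, -0.001]
force: [0.9, 0.1, -2.8]
grip_width: 0.288
```

Run:
```python
from h import *
st()
```

```text
t 15.88 tcp [ 463.2 -159.1  157.2] zax [-0.003  0.002 -1.   ] yaw_y -51.1 F [ 0.9  0.1 -2.8] w 0.288 j [-0.57  0.31  1.7   0.    1.13  0.32]
```

>>> play_rows(
  deltas=[
    [0,0,-0.4,0,0,0,-0.7],
    [0,0,-0.15,0,0,0,-0.7],
    [0,0,-0.07,0,0,0,-0.7],
    [0,0,0,0,0,0,-0.7],
    [0,0,0,0,0,0,-0.7],
  ],
)

```text
time_s: 16.3
eef_pos: [463.9, -159.5, 134.3]
ee_rot: [0.0, 0.943, 0.333, 0.0]
force: [-0.7, -0.3, -3.0]
grip_width: 0.284
```

Run:
```python
from h import *
st()
```

```text
t 16.3 tcp [ 463.9 -159.5  134.3] zax [ 0.001 -0.    -1.   ] yaw_y -51.1 F [-0.7 -0.3 -3. ] w 0.284 j [-0.57  0.34  1.73  0.    1.07  0.32]
```

>>> play_rows(
  deltas=[
    [0,0,-0.09,0,0,0,-0.7],
    [0,0,0,0,0,0,-0.7],
    [0,0,0,0,0,0,-0.7],
  ],
)

```text
time_s: 16.55
eef_pos: [464.1, -159.7, 130.8]
ee_rot: [0.001, 0.943, 0.333, 0.001]
force: [0.6, 0.1, 3.3]
grip_width: 0.288
```

Run:
```python
from h import *
st()
```

```text
t 16.55 tcp [ 464.1 -159.7  130.8] zax [ 0.002 -0.001 -1.   ] yaw_y -51.1 F [0.6 0.1 3.3] w 0.288 j [-0.57  0.35  1.74 -0.    1.06  0.32]
```

>>> play_rows(
  deltas=[
    [0,0,0,0,0,0,0],
    [0,0,0,0,0,0,0],
    [0,0,0,0,0,0,0],
    [0,0,0.5,0,0,0,0],
    [0,0,1,0,0,0,0.2],
    [0,0,0.9,0,0,0,0.2],
    [0.1,0.8,0,0,0,0,0.2],
    [0.155,1,0,0,0,0,0.2],
  ],
)

```text
time_s: 17.22
eef_pos: [474.4, -88.4, 227.9]
ee_rot: [0.002, 0.944, 0.331, 0.001]
force: [1.9, 0.3, -0.6]
grip_width: 0.598
```

>>> play_rows(
  deltas=[
    [0.155,1,0,0,0,0,0.2],
    [0.155,1,0,0,0,0,0.2],
    [0.155,1,0,0,0,0,0.2],
    [0.155,1,0,0,0,0,0.2],
    [0.155,1,0,0,0,0,0.2],
    [0.155,1,0,0,0,0,0.2],
    [0.155,1,0,0,0,0,0.2],
    [0.155,1,0,0,0,0,0.2],
  ],
)

```text
time_s: 17.88
eef_pos: [523.2, 234.8, 226.0]
ee_rot: [0.0, 0.943, 0.333, 0.0]
force: [0.9, -0.0, 0.9]
grip_width: 0.599
```

>>> play_rows(
  deltas=[
    [0.155,1,0,0,0,0,0.2],
    [0.155,1,0,0,0,0,0.2],
    [0.1,0.5,-0.3,0,0,0,0.2],
    [0,0,-0.2,0,0,0,0.2],
    [0,0,0,0,0,0,0.2],
    [0,0,0,0,0,0,0.2],
  ],
)

```text
time_s: 18.38
eef_pos: [539.7, 331.8, 205.6]
ee_rot: [0.0, 0.943, 0.333, -0.001]
force: [0.2, 0.2, 0.1]
grip_width: 0.601
```

```bash
python3 - <<'E'
from h import *
st(); cam('wrist','w6')
E
python3 grips.py w6
```

```text
t 18.38 tcp [539.7 331.8 205.6] zax [-0.001 -0.001 -1.   ] yaw_y -51.2 F [0.2 0.2 0.1] w 0.601 j [ 0.37  0.58  1.17 -0.    1.39  1.26]
584 [514.5 399.1] [11.7 25.3] 37.5 top 145.6
482 [540.7 327.1] [11.2 23.7] 39.4 top 145.7
mat/cover 9050 ((398.53143310546875, 201.75210571289062), (189.54319763183594, 162.81268310546875), 8.94537353515625)
mat/cover 6620 ((399.6852722167969, 192.99224853515625), (150.12246704101562, 145.232421875), 8.495858192443848)
```

Correct by (+1.2, −5), descend to ~123.

>>> play_rows(
  deltas=[
    [0.03,-0.125,-0.9,0,0,0,0.2],
    [0,0,-0.7,0,0,0,0.2],
    [0,0,-0.43,0,0,0,0.2],
    [0,0,0,0,0,0,0.2],
    [0,0,0,0,0,0,-0.7],
    [0,0,0,0,0,0,-0.7],
    [0,0,0,0,0,0,-0.7],
    [0,0,0,0,0,0,-0.7],
  ],
)

```text
time_s: 19.1
eef_pos: [542.1, 327.6, 127.4]
ee_rot: [0.0, 0.943, 0.333, 0.002]
force: [-0.4, -2.4, 7.6]
grip_width: 0.284
```

>>> play_rows(
  deltas=[
    [0,0,0,0,0,0,-0.7],
    [0,0,0.25,0,0,0,-0.7],
    [0,0,0.22,0,0,0,-0.7],
    [0,0,0,0,0,0,-0.7],
    [0,0,0,0,0,0,-0.7],
  ],
)

```text
time_s: 19.52
eef_pos: [541.2, 327.8, 144.4]
ee_rot: [-0.0, 0.943, 0.333, 0.001]
force: [-0.4, -0.0, -3.8]
grip_width: 0.284
```

Run:
```python
from h import *
st()
```

```text
t 19.52 tcp [541.2 327.8 144.4] zax [ 0.001  0.001 -1.   ] yaw_y -51.1 F [-0.4 -0.  -3.8] w 0.284 j [0.36 0.62 1.26 0.   1.26 1.25]
```

>>> play_rows(
  deltas=[
    [-0.35,-0.145,0.02,0,0,0,-0.7],
    [-0.45,-0.187,0,0,0,0,-0.7],
    [-0.45,-0.187,0,0,0,0,-0.7],
    [-0.45,-0.187,0,0,0,0,-0.7],
    [-0.2,-0.1,0,0,0,0,-0.7],
    [0,0,0,0,0,0,-0.7],
  ],
)

```text
time_s: 20.02
eef_pos: [463.4, 294.9, 144.3]
ee_rot: [0.0, 0.943, 0.333, -0.001]
force: [1.3, -0.1, -3.8]
grip_width: 0.282
```

>>> play_rows(
  deltas=[
    [0,0,0.5,0,0,0,-0.7],
    [0,0,0.8,0,0,0,-0.7],
    [0,0,0.8,0,0,0,-0.7],
    [0,0,0,0,0,0,-0.7],
    [0,0,0,0,0,0,-0.7],
  ],
)

```text
time_s: 20.43
eef_pos: [466.0, 295.7, 229.5]
ee_rot: [-0.0, 0.943, 0.333, 0.002]
force: [-0.4, -0.7, -4.6]
grip_width: 0.281
```

>>> play_rows(
  deltas=[
    [0.15,-0.6,0,0,0,0,-0.7],
    [0.245,-0.92,0,0,0,0,-0.7],
    [0.245,-0.92,0,0,0,0,-0.7],
    [0.245,-0.92,0,0,0,0,-0.7],
    [0.245,-0.92,0,0,0,0,-0.7],
    [0.245,-0.92,0,0,0,0,-0.7],
    [0.245,-0.92,0,0,0,0,-0.7],
    [0.245,-0.92,0,0,0,0,-0.7],
  ],
)

```text
time_s: 21.1
eef_pos: [539.5, 11.9, 226.5]
ee_rot: [-0.001, 0.943, 0.333, -0.001]
force: [0.7, 0.3, -3.1]
grip_width: 0.286
```

>>> play_rows(
  deltas=[
    [0.245,-0.92,0,0,0,0,-0.7],
    [0.2,-0.8,0,0,0,0,-0.7],
    [0.1,-0.3,0,0,0,0,-0.7],
    [0,0,0,0,0,0,-0.7],
    [0,0,0,0,0,0,-0.7],
  ],
)

```text
time_s: 21.52
eef_pos: [561.1, -67.0, 226.7]
ee_rot: [-0.001, 0.943, 0.332, -0.001]
force: [-0.4, 0.4, -3.2]
grip_width: 0.28
```

Run:
```python
from h import *
st()
```

```text
t 21.52 tcp [561.1 -67.  226.7] zax [-0.003  0.001 -1.   ] yaw_y -51.2 F [-0.4  0.4 -3.2] w 0.28 j [-0.33  0.41  1.38  0.    1.36  0.57]
```

>>> play_rows(
  deltas=[
    [0,-0.1,-0.7,0,0,0,-0.7],
    [0,0,-0.8,0,0,0,-0.7],
    [0,0,-0.5,0,0,0,-0.7],
    [0,0,-0.2,0,0,0,-0.7],
    [0,0,0,0,0,0,-0.7],
    [0,0,0,0,0,0,-0.7],
  ],
)

```text
time_s: 22.02
eef_pos: [561.8, -70.3, 141.2]
ee_rot: [0.0, 0.943, 0.333, 0.0]
force: [0.4, -0.0, -2.0]
grip_width: 0.28
```

Run:
```python
from h import *
st()
```

```text
t 22.02 tcp [561.8 -70.3 141.2] zax [ 0.001 -0.    -1.   ] yaw_y -51.1 F [ 0.4 -0.  -2. ] w 0.28 j [-0.33  0.48  1.49  0.    1.16  0.56]
```

>>> play_rows(
  deltas=[
    [0,0,-0.15,0,0,0,-0.7],
    [0,0,-0.08,0,0,0,-0.7],
    [0,0,0,0,0,0,-0.7],
    [0,0,0,0,0,0,-0.7],
  ],
)

```text
time_s: 22.35
eef_pos: [562.2, -71.4, 132.6]
ee_rot: [0.001, 0.943, 0.333, 0.001]
force: [0.5, -0.2, 5.6]
grip_width: 0.282
```

Run:
```python
from h import *
st()
```

```text
t 22.35 tcp [562.2 -71.4 132.6] zax [ 0.003 -0.001 -1.   ] yaw_y -51.1 F [ 0.5 -0.2  5.6] w 0.282 j [-0.33  0.49  1.5  -0.    1.14  0.56]
```

>>> play_rows(
  deltas=[
    [0,0,0,0,0,0,0],
    [0,0,0,0,0,0,0],
    [0,0,0,0,0,0,0],
    [0,0,0.5,0,0,0,0],
    [0,0,1,0,0,0,0.2],
    [0,0,0.9,0,0,0,0.2],
    [-0.1,0.8,0,0,0,0,0.2],
    [-0.1,1,0,0,0,0,0.2],
  ],
)

```text
time_s: 23.02
eef_pos: [554.2, -0.1, 229.1]
ee_rot: [0.001, 0.944, 0.331, 0.002]
force: [0.6, 0.6, -0.4]
grip_width: 0.599
```

>>> play_rows(
  deltas=[
    [-0.1,1,0,0,0,0,0.2],
    [-0.1,1,0,0,0,0,0.2],
    [-0.1,1,0,0,0,0,0.2],
    [-0.1,1,0,0,0,0,0.2],
    [-0.1,1,0,0,0,0,0.2],
    [-0.1,1,0,0,0,0,0.2],
    [-0.1,1,0,0,0,0,0.2],
    [-0.1,1,0,0,0,0,0.2],
  ],
)

```text
time_s: 23.68
eef_pos: [520.7, 323.0, 227.2]
ee_rot: [-0.0, 0.943, 0.333, -0.0]
force: [-0.1, -0.7, -1.0]
grip_width: 0.599
```

>>> play_rows(
  deltas=[
    [-0.1,1,0,0,0,0,0.2],
    [-0.1,0.8,0,0,0,0,0.2],
    [0,0.2,-0.3,0,0,0,0.2],
    [0,0,-0.2,0,0,0,0.2],
    [0,0,0,0,0,0,0.2],
    [0,0,0,0,0,0,0.2],
  ],
)

```text
time_s: 24.18
eef_pos: [513.7, 399.5, 206.6]
ee_rot: [0.0, 0.943, 0.332, -0.001]
force: [-0.0, -0.0, 0.8]
grip_width: 0.599
```

```bash
python3 - <<'E'
from h import *
st(); cam('wrist','w7')
E
python3 grips.py w7
```

```text
t 24.18 tcp [513.7 399.5 206.6] zax [-0.001 -0.001 -1.   ] yaw_y -51.2 F [-0.  -0.   0.8] w 0.599 j [ 0.48  0.62  1.1  -0.    1.42  1.38]
482 [514.7 399.5] [11.5 23.8] 36.8 top 145.7
mat/cover 4256 ((396.0434875488281, 233.93980407714844), (183.88345336914062, 99.03872680664062), 8.990363121032715)
mat/cover 2730 ((392.0211181640625, 224.5167236328125), (142.80300903320312, 81.61383056640625), 9.047085762023926)
```

>>> play_rows(
  deltas=[
    [0.03,0,-0.9,0,0,-0.3,0.2],
    [0,0,-0.7,0,0,0,0.2],
    [0,0,-0.45,0,0,0,0.2],
    [0,0,0,0,0,0,0.2],
    [0,0,0,0,0,0,-0.7],
    [0,0,0,0,0,0,-0.7],
    [0,0,0,0,0,0,-0.7],
    [0,0,0,0,0,0,-0.7],
  ],
)

```text
time_s: 24.9
eef_pos: [515.8, 401.0, 127.8]
ee_rot: [0.0, 0.948, 0.318, 0.002]
force: [-0.1, -2.3, 7.5]
grip_width: 0.285
```

>>> play_rows(
  deltas=[
    [0,0,0,0,0,0,-0.7],
    [0,0,0.25,0,0,0,-0.7],
    [0,0,0.22,0,0,0,-0.7],
    [0,0,0,0,0,0,-0.7],
    [0,0,0,0,0,0,-0.7],
  ],
)

```text
time_s: 25.32
eef_pos: [514.8, 401.2, 144.8]
ee_rot: [-0.0, 0.948, 0.318, 0.001]
force: [0.8, -0.7, -3.3]
grip_width: 0.283
```

Run:
```python
from h import *
st()
```

```text
t 25.32 tcp [514.8 401.2 144.8] zax [ 0.001  0.001 -1.   ] yaw_y -52.9 F [ 0.8 -0.7 -3.3] w 0.283 j [0.48 0.66 1.19 0.   1.29 1.41]
```

>>> play_rows(
  deltas=[
    [-0.35,-0.145,0.02,0,0,0,-0.7],
    [-0.45,-0.187,0,0,0,0,-0.7],
    [-0.45,-0.187,0,0,0,0,-0.7],
    [-0.45,-0.187,0,0,0,0,-0.7],
    [-0.2,-0.1,0,0,0,0,-0.7],
    [0,0,0,0,0,0,-0.7],
  ],
)

```text
time_s: 25.82
eef_pos: [437.0, 368.3, 144.7]
ee_rot: [0.0, 0.948, 0.318, -0.001]
force: [-0.2, 0.6, -1.6]
grip_width: 0.282
```

>>> play_rows(
  deltas=[
    [0,0,0.5,0,0,0,-0.7],
    [0,0,0.8,0,0,0,-0.7],
    [0,0,0.8,0,0,0,-0.7],
    [0,0,0,0,0,0,-0.7],
    [0.05,-0.6,0,0,0,0,-0.7],
    [0.08,-0.95,0,0,0,0,-0.7],
    [0.08,-0.95,0,0,0,0,-0.7],
    [0.08,-0.95,0,0,0,0,-0.7],
  ],
)

```text
time_s: 26.48
eef_pos: [450.4, 229.4, 228.3]
ee_rot: [0.0, 0.948, 0.318, -0.0]
force: [0.8, -0.6, -2.0]
grip_width: 0.28
```

>>> play_rows(
  deltas=[
    [0.08,-0.95,0,0,0,0,-0.7],
    [0.08,-0.95,0,0,0,0,-0.7],
    [0.08,-0.95,0,0,0,0,-0.7],
    [0.08,-0.95,0,0,0,0,-0.7],
    [0.08,-0.95,0,0,0,0,-0.7],
    [0.08,-0.95,0,0,0,0,-0.7],
    [0.08,-0.8,0,0,0,0,-0.7],
    [0.08,-0.7,0,0,0,0,-0.7],
  ],
)

```text
time_s: 27.15
eef_pos: [476.1, -59.8, 228.5]
ee_rot: [0.0, 0.948, 0.317, -0.0]
force: [1.1, -0.0, -2.2]
grip_width: 0.284
```

>>> play_rows(
  deltas=[
    [0,-0.2,0,0,0,0,-0.7],
    [0,0,0,0,0,0,-0.7],
  ],
)

```text
time_s: 27.32
eef_pos: [476.1, -67.1, 228.3]
ee_rot: [-0.0, 0.949, 0.316, -0.0]
force: [0.5, 0.5, -2.2]
grip_width: 0.279
```

Run:
```python
from h import *
st()
```

```text
t 27.32 tcp [476.1 -67.1 228.3] zax [-0.001  0.    -1.   ] yaw_y -53.1 F [ 0.5  0.5 -2.2] w 0.279 j [-0.38  0.22  1.63 -0.    1.29  0.54]
```

>>> play_rows(
  deltas=[
    [-0.07,0.06,-0.7,0,0,0,-0.7],
    [0,0,-0.8,0,0,0,-0.7],
    [0,0,-0.5,0,0,0,-0.7],
    [0,0,-0.2,0,0,0,-0.7],
    [0,0,0,0,0,0,-0.7],
    [0,0,0,0,0,0,-0.7],
  ],
)

```text
time_s: 27.82
eef_pos: [473.6, -62.4, 141.6]
ee_rot: [0.0, 0.948, 0.318, 0.0]
force: [0.3, -1.2, -2.5]
grip_width: 0.283
```

>>> play_rows(
  deltas=[
    [0,0,-0.15,0,0,0,-0.7],
    [0,0,-0.08,0,0,0,-0.7],
    [0,0,0,0,0,0,-0.7],
    [0,0,0,0,0,0,-0.7],
  ],
)

```text
time_s: 28.15
eef_pos: [474.0, -63.3, 133.0]
ee_rot: [0.001, 0.948, 0.318, 0.001]
force: [0.0, -1.2, 5.0]
grip_width: 0.285
```

Run:
```python
from h import *
st()
```

```text
t 28.15 tcp [474.  -63.3 133. ] zax [ 0.003 -0.001 -1.   ] yaw_y -52.9 F [ 0.  -1.2  5. ] w 0.285 j [-0.38  0.32  1.77 -0.    1.05  0.55]
```

>>> play_rows(
  deltas=[
    [0,0,0,0,0,0,0],
    [0,0,0,0,0,0,0],
    [0,0,0,0,0,0,0],
    [0,0,0.5,0,0,0,0],
    [0,0,1,0,0,0,0.2],
    [0,0,0.9,0,0,0,0.2],
    [0,-0.8,0,0,0,0,0.2],
    [-0.1,-1,0,0,0,0,0.2],
  ],
)

```text
time_s: 28.82
eef_pos: [470.0, -134.5, 229.8]
ee_rot: [0.002, 0.947, 0.32, 0.002]
force: [0.5, -0.5, -0.7]
grip_width: 0.597
```

>>> play_rows(
  deltas=[
    [-0.1,-1,0,0,0,0,0.2],
    [-0.1,-1,0,0,0,0,0.2],
    [-0.1,-1,0,0,0,0,0.2],
    [-0.1,-1,0,0,0,0,0.2],
    [-0.1,-0.7,0,0,0,0,0.2],
    [0,0,0,0,0,0,0.2],
    [0,0,0,0,0,0,0.2],
  ],
)

```text
time_s: 29.4
eef_pos: [448.5, -323.8, 227.0]
ee_rot: [-0.0, 0.948, 0.317, -0.0]
force: [0.0, 0.5, -0.3]
grip_width: 0.6
```

```bash
python3 - <<'E'
from h import *
st(); c=cam('wrist','w8'); t=cam('top','t4'); s=cam('side','s4')
X=c['xyz']; K=[c['fx'],c['fy'],c['cx'],c['cy']]
def proj(p):
    q=np.linalg.inv(c['M'])@np.r_[p,1]; return K[0]*q[0]/q[2]+K[2],K[1]*q[1]/q[2]+K[3]
u,v=proj([535.5,-296.2,94]); print('dial px',u,v)
a=c['pixels'][max(0,int(v)-90):int(v)+90,max(0,int(u)-120):int(u)+120,::-1]
cv2.imwrite('pics/d8.png',cv2.resize(a,None,fx=3.3,fy=3.3,interpolation=2)[:600,:800])
i=np.vstack([cv2.resize(t['pixels'][140:290,180:420],(800,500),interpolation=2)])
cv2.imwrite('pics/t4c.png',i[:,:,::-1])
E
python3 grips.py w8; python3 grips.py t4
```

```text
t 29.4 tcp [ 448.5 -323.8  227. ] zax [-0.001  0.001 -1.   ] yaw_y -53.1 F [ 0.   0.5 -0.3] w 0.6 j [-0.84  0.38  1.42  0.    1.35  0.09]
dial px 312.58346139900624 107.25447824588389
740 [ 461.7 -159.4] [12.1 25.8] 36.3 top 150.7
mat/cover 4737 ((403.6035461425781, 163.89425659179688), (191.8433837890625, 241.68080139160156), 8.718794822692871)
mat/cover 3222 ((404.54412841796875, 164.3081817626953), (150.0254669189453, 200.74468994140625), 8.40601921081543)
```

View pics/d8.png

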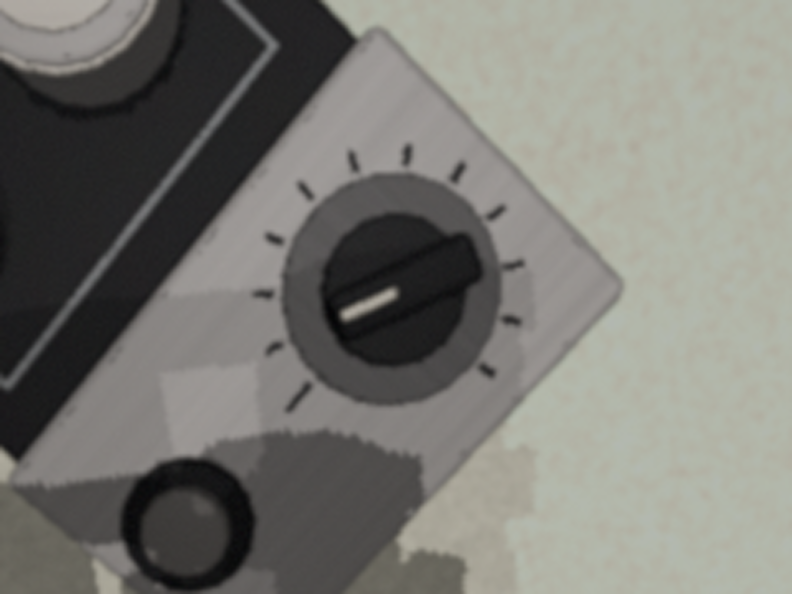

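View pics/t4c.png

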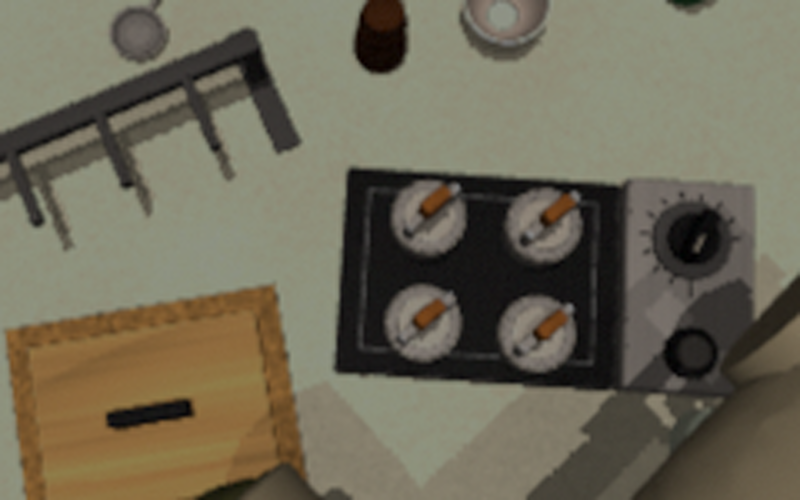

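Run:
```python
from h import *
d=np.load('pics/w8.npz'); X=d['xyz']; px=d['px'].astype(int)
D=np.hypot(X[...,0]-535.5,X[...,1]+296.2)
p=X[(D<35)&(X[...,2]>88)&(X[...,2]<100)]; print(len(p),np.median(p[:,2]),cv2.minAreaRect(p[:,:2].astype(np.float32)))
w=X[(D<30)&(X[...,2]>86)&(px.min(-1)>110)]; print('white',len(w),w.mean(0))
s=X[(D<35)&(X[...,2]>54)&(X[...,2]<66)]; print('skirt',cv2.minEnclosingCircle(s[:,:2].astype(np.float32)),np.median(s[:,2]))
# button
b=np.array([513.3-57.8-15.6,-118.5+5.1-174.3]); D=np.hypot(X[...,0]-b[0],X[...,1]-b[1]); s=X[(D<25)&(X[...,2]>53)&(X[...,2]<75)]
print('button nominal',b,len(s),cv2.minEnclosingCircle(s[:,:2].astype(np.float32)),np.percentile(s[:,2],[5,50,95]))
```

```text
771 92.80094017865122 ((539.3179321289062, -295.45574951171875), (13.966363906860352, 41.78160095214844), 61.274837493896484)
white 45 [ 529.73632152 -290.62789876   93.58941855]
skirt ((538.7037963867188, -295.3180847167969), 33.47734832763672) 55.72416382621938
button nominal [ 439.9 -287.7] 1293 ((443.5431823730469, -287.1500244140625), 21.870738983154297) [59.9669308  62.07071833 71.91711165]
```

>>> play_rows(
  deltas=[
    [0.15,0.05,0,0,0,1,0],
    [0.15,0.05,0,0,0,1,0],
    [0.15,0.05,0,0,0,1,0],
    [0.15,0.05,0,0,0,1,0],
    [0.15,0.05,0,0,0,1,0],
    [0.15,0.05,0,0,0,1,0],
    [0.15,0.05,0,0,0,1,0],
    [0.15,0.05,0,0,0,1,0],
  ],
)

```text
time_s: 30.22
eef_pos: [497.7, -305.4, 227.9]
ee_rot: [0.0, 0.734, 0.679, 0.0]
force: [-0.7, -0.3, 0.3]
grip_width: 0.501
```

>>> play_rows(
  deltas=[
    [0.15,0.05,-0.2,0,0,1,0],
    [0.15,0.05,-0.2,0,0,1,0],
    [0.15,0.05,-0.2,0,0,1,0],
    [0.15,0.05,-0.2,0,0,1,0],
    [0.15,0.05,-0.2,0,0,1,0],
    [0.15,0.05,-0.2,0,0,1,0],
    [0.15,0.05,-0.2,0,0,1,0],
    [0,0.05,-0.2,0,0,1,0],
  ],
)

```text
time_s: 30.88
eef_pos: [540.1, -289.3, 163.4]
ee_rot: [0.0, 0.395, 0.919, 0.0]
force: [-0.3, -0.1, 0.4]
grip_width: 0.501
```

>>> play_rows(
  deltas=[
    [0,0,0,0,0,1,0],
    [0,0,0,0,0,1,0],
    [0,0,0,0,0,1,0],
    [0,0,0,0,0,0.1,0],
    [0,0,0,0,0,0,0],
  ],
)

```text
time_s: 31.3
eef_pos: [539.3, -289.9, 163.9]
ee_rot: [0.0, 0.245, 0.969, -0.0]
force: [-0.1, 0.2, 0.4]
grip_width: 0.498
```

Run:
```python
from h import *
st(); c=cam('wrist','w9'); X=c['xyz']
D=np.hypot(X[...,0]-538,X[...,1]+296)
p=X[(D<35)&(X[...,2]>88)&(X[...,2]<100)]; print(len(p),len(p) and cv2.minAreaRect(p[:,:2].astype(np.float32)))
```

```text
t 31.3 tcp [ 539.3 -289.9  163.9] zax [ 0. -0. -1.] yaw_y 61.6 F [-0.1  0.2  0.4] w 0.498 j [-0.68  0.56  1.31  0.    1.27 -1.76]
900 ((538.541748046875, -295.64892578125), (13.529365539550781, 41.1016845703125), 61.261573791503906)
```

>>> play_rows(
  deltas=[
    [-0.02,-0.14,-0.7,0,0,0,0],
    [0,0,-0.8,0,0,0,0],
    [0,0,-0.6,0,0,0,0],
    [0,0,-0.2,0,0,0,0],
    [0,0,0,0,0,0,0],
    [0,0,0,0,0,0,0],
  ],
  squeeze=50,
)

```text
time_s: 31.85
eef_pos: [538.8, -296.7, 72.8]
ee_rot: [0.001, 0.245, 0.97, -0.0]
force: [-0.0, 0.5, 1.0]
grip_width: 0.501
```

Run:
```python
from h import *
st()
```

```text
t 31.85 tcp [ 538.8 -296.7   72.8] zax [ 0.001 -0.001 -1.   ] yaw_y 61.6 F [-0.   0.5  1. ] w 0.501 j [-0.69  0.66  1.39  0.    1.09 -1.77]
```

Lower ~4 mm, close, then turn 192° clockwise (32 units).

>>> play_rows(
  deltas=[
    [0,0.02,-0.09,0,0,0,0],
    [0,0,0,0,0,0,-0.9],
    [0,0,0,0,0,0,-0.9],
    [0,0,0,0,0,0,-0.9],
    [0,0,0,0,0,0,-0.9],
    [0,0,0,0,0,0,-0.9],
    [0,0,0,0,0,0,-0.9],
  ],
)

```text
time_s: 32.43
eef_pos: [538.6, -295.8, 69.0]
ee_rot: [0.001, 0.245, 0.97, -0.0]
force: [-1.7, 1.6, 5.3]
grip_width: 0.15
```

>>> play_rows(
  deltas=[
    [0,0,0,0,0,-1,-0.9],
    [0,0,0,0,0,-1,-0.9],
    [0,0,0,0,0,-1,-0.9],
    [0,0,0,0,0,-1,-0.9],
    [0,0,0,0,0,0,-0.9],
    [0,0,0,0,0,0,-0.9],
  ],
)

```text
time_s: 32.93
eef_pos: [538.8, -295.5, 69.0]
ee_rot: [0.001, 0.441, 0.897, 0.0]
force: [0.6, 2.7, 5.9]
grip_width: 0.157
```

Run:
```python
from h import *
st(); print(sensors.sense()['wrist_torque'])
```

```text
t 32.93 tcp [ 538.8 -295.5   69. ] zax [ 0.002 -0.    -1.   ] yaw_y 37.6 F [0.6 2.7 5.9] w 0.157 j [-0.69  0.67  1.4   0.    1.08 -1.35]
[ 0.51588913 -0.04163039 -0.02169643]
```

Turning well; 28 more units.

>>> play_rows(
  deltas=[
    [0,0,0,0,0,-1,-0.9],
    [0,0,0,0,0,-1,-0.9],
    [0,0,0,0,0,-1,-0.9],
    [0,0,0,0,0,-1,-0.9],
    [0,0,0,0,0,-1,-0.9],
    [0,0,0,0,0,-1,-0.9],
    [0,0,0,0,0,-1,-0.9],
    [0,0,0,0,0,-1,-0.9],
  ],
)

```text
time_s: 33.6
eef_pos: [539.4, -295.3, 69.0]
ee_rot: [0.001, 0.77, 0.639, 0.001]
force: [5.3, 3.6, 3.8]
grip_width: 0.153
```

>>> play_rows(
  deltas=[
    [0,0,0,0,0,-1,-0.9],
    [0,0,0,0,0,-1,-0.9],
    [0,0,0,0,0,-1,-0.9],
    [0,0,0,0,0,-1,-0.9],
    [0,0,0,0,0,-1,-0.9],
    [0,0,0,0,0,-1,-0.9],
    [0,0,0,0,0,-1,-0.9],
    [0,0,0,0,0,-1,-0.9],
  ],
)

```text
time_s: 34.27
eef_pos: [540.0, -295.8, 69.0]
ee_rot: [0.001, 0.963, 0.27, 0.002]
force: [7.5, 1.6, 1.4]
grip_width: 0.154
```

>>> play_rows(
  deltas=[
    [0,0,0,0,0,-1,-0.9],
    [0,0,0,0,0,-1,-0.9],
    [0,0,0,0,0,-1,-0.9],
    [0,0,0,0,0,-1,-0.9],
    [0,0,0,0,0,-1,-0.9],
    [0,0,0,0,0,-1,-0.9],
    [0,0,0,0,0,-1,-0.9],
    [0,0,0,0,0,-1,-0.9],
  ],
)

```text
time_s: 34.93
eef_pos: [540.1, -296.4, 69.0]
ee_rot: [0.001, 0.989, -0.145, 0.003]
force: [8.8, -0.7, -1.1]
grip_width: 0.151
```

Run:
```python
from h import *
st()
```

```text
t 34.93 tcp [ 540.1 -296.4   69. ] zax [ 0.005 -0.003 -1.   ] yaw_y -106.6 F [ 8.8 -0.7 -1.1] w 0.151 j [-0.69  0.67  1.4   0.    1.07  1.17]
```

>>> play_rows(
  deltas=[
    [0,0,0,0,0,-1,-0.9],
    [0,0,0,0,0,-1,-0.9],
    [0,0,0,0,0,-1,-0.9],
    [0,0,0,0,0,-1,-0.9],
    [0,0,0,0,0,0,-0.9],
    [0,0,0,0,0,0,-0.9],
  ],
)

```text
time_s: 35.43
eef_pos: [539.9, -296.8, 69.0]
ee_rot: [0.001, 0.939, -0.345, 0.003]
force: [8.2, -4.9, 1.1]
grip_width: 0.154
```

Run:
```python
from h import *
st()
```

```text
t 35.43 tcp [ 539.9 -296.8   69. ] zax [ 0.005 -0.003 -1.   ] yaw_y -130.4 F [ 8.2 -4.9  1.1] w 0.154 j [-0.69  0.67  1.4   0.    1.07  1.58]
```

>>> play_rows(
  deltas=[
    [0,0,0,0,0,0,0],
    [0,0,0,0,0,0,0],
    [0,0,0,0,0,0,0],
    [0,0,0.6,0,0,0,0],
    [0,0,1,0,0,0,0],
    [0,0,1,0,0,0,0],
    [0,0,1,0,0,0,-0.5],
    [-0.5,0,0,0,0,1,-1],
  ],
)

```text
time_s: 36.1
eef_pos: [521.6, -297.2, 220.3]
ee_rot: [0.003, 0.956, -0.295, 0.007]
force: [0.6, 0.1, 0.6]
grip_width: 0.23
```

>>> play_rows(
  deltas=[
    [-0.5,0.05,0,0,0,1,-1],
    [-0.5,0.05,0,0,0,1,-1],
    [-0.5,0.05,0,0,0,1,-1],
    [-0.4,0.05,0,0,0,1,-1],
    [0,0,0,0,0,1,-1],
    [0,0,0,0,0,0,-1],
    [0,0,0,0,0,0,-1],
  ],
)

```text
time_s: 36.68
eef_pos: [442.2, -287.7, 212.1]
ee_rot: [0.0, 0.999, -0.039, 0.0]
force: [-0.0, 0.5, 0.0]
grip_width: -0.001
```

```bash
cat > v.py <<'E'
from h import *
import sys
st(); c=cam('wrist',sys.argv[1]); X=c['xyz']; px=c['pixels'].astype(int)
D=np.hypot(X[...,0]-538.6,X[...,1]+295.5)
p=X[(D<35)&(X[...,2]>88)&(X[...,2]<100)]; print(len(p),len(p) and cv2.minAreaRect(p[:,:2].astype(np.float32)))
w=X[(D<24)&(X[...,2]>86)&(px.min(-1)>px[(D<24)&(X[...,2]>86)].min(-1).max()*.7)]; print('white-dir',len(w),np.degrees(np.arctan2(*(w.mean(0)-[538.6,-295.5,0])[[1,0]])))
D=np.hypot(X[...,0]-443,X[...,1]+287); s=X[(D<25)&(X[...,2]>52)&(X[...,2]<80)]
if len(s)>5: print('button',len(s),cv2.minEnclosingCircle(s[:,:2].astype(np.float32)),np.percentile(s[:,2],[5,50,95]))
E
python3 v.py w10
```

```text
t 36.68 tcp [ 442.2 -287.7  212.1] zax [ 0. -0. -1.] yaw_y -94.5 F [-0.   0.5  0. ] w -0.001 j [-0.8   0.33  1.52 -0.    1.29  0.85]
891 ((539.5097045898438, -295.5571594238281), (14.044320106506348, 41.605430603027344), 49.12301254272461)
white-dir 63 -39.84950134485123
button 1389 ((444.24835205078125, -287.48681640625), 21.874977111816406) [59.61285103 62.0028392  71.8954824 ]
```

View pics/w10.png

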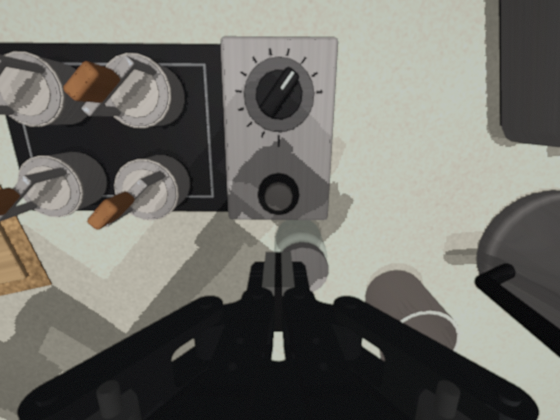

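Run:
```python
from h import *
d=np.load('pics/w10.npz'); X=d['xyz']; D=np.hypot(X[...,0]-443,X[...,1]+287)
s=X[(D<25)&(X[...,2]>67)&(X[...,2]<80)]; print(len(s),cv2.minAreaRect(s[:,:2].astype(np.float32)),np.percentile(s[:,2],[5,50,95]))
s=X[(D<25)&(X[...,2]>54)&(X[...,2]<66)]; print(len(s),cv2.minAreaRect(s[:,:2].astype(np.float32)),np.median(s[:,2]))
```

```text
577 ((444.4953918457031, -287.5276794433594), (26.81758689880371, 26.59670066833496), 61.20271682739258) [69.01093369 71.01637491 72.2318829 ]
796 ((444.3805847167969, -287.16815185546875), (42.275856018066406, 42.98098373413086), 86.50846099853516) 61.13984071077047
```

>>> play_rows(
  deltas=[
    [0.055,0,-0.8,0,0,0,-1],
    [0,0,-1,0,0,0,-1],
    [0,0,-0.9,0,0,0,-1],
    [0,0,-0.45,0,0,0,-1],
    [0,0,0,0,0,0,-1],
    [0,0,0,0,0,0,-1],
  ],
)

```text
time_s: 37.23
eef_pos: [444.6, -287.6, 85.9]
ee_rot: [-0.0, 0.999, -0.038, -0.0]
force: [-0.1, -0.1, 0.3]
grip_width: 0.002
```

Run:
```python
from h import *
st()
```

```text
t 37.23 tcp [ 444.6 -287.6   85.9] zax [-0.001  0.001 -1.   ] yaw_y -94.4 F [-0.1 -0.1  0.3] w 0.002 j [-0.8   0.48  1.66  0.    1.    0.85]
```

>>> play_rows(
  deltas=[
    [0,0,-0.25,0,0,0,-1],
    [0,0,-0.15,0,0,0,-1],
    [0,0,-0.1,0,0,0,-1],
    [0,0,0,0,0,0,-1],
    [0,0,0,0,0,0,-1],
  ],
)

```text
time_s: 37.65
eef_pos: [445.0, -288.2, 66.8]
ee_rot: [0.001, 0.999, -0.038, 0.001]
force: [1.5, -1.0, 4.3]
grip_width: -0.002
```

>>> play_rows(
  deltas=[
    [0,0,-0.1,0,0,0,-1],
    [0,0,0,0,0,0,-1],
    [0,0,0,0,0,0,-1],
  ],
)

```text
time_s: 37.9
eef_pos: [445.2, -288.4, 65.6]
ee_rot: [0.001, 0.999, -0.038, 0.001]
force: [-7.3, 6.6, 32.2]
grip_width: -0.001
```

>>> play_rows(
  deltas=[
    [0,0,0.3,0,0,0,-1],
    [0,0,1,0,0,0,-1],
    [0,0,1,0,0,0,-1],
    [0,0,1,0,0,0,-1],
    [-0.3,-0.2,0.7,0,0,0,-1],
    [-0.5,-0.3,0,0,0,0,-1],
    [-0.5,-0.3,0,0,0,0,-1],
    [-0.5,-0.3,0,0,0,0,-1],
  ],
)

```text
time_s: 38.57
eef_pos: [371.5, -331.8, 222.4]
ee_rot: [0.0, 0.999, -0.038, 0.0]
force: [0.2, -0.6, 0.5]
grip_width: -0.003
```

>>> play_rows(
  deltas=[
    [-0.5,-0.5,0,0,0,0,-1],
    [-0.5,-0.5,0,0,0,0,-1],
    [-0.3,-0.5,0,0,0,0,-1],
    [0,0,0,0,0,0,-1],
    [0,0,0,0,0,0,-1],
  ],
)

```text
time_s: 38.98
eef_pos: [319.8, -392.0, 221.8]
ee_rot: [-0.0, 0.999, -0.039, -0.0]
force: [0.6, 0.6, 0.6]
grip_width: -0.002
```

```bash
python3 v.py w11
python3 - <<'E'
from h import *
t=cam('top','t5'); i=cv2.resize(t['pixels'][120:320,170:420],(750,600),interpolation=2); cv2.imwrite('pics/t5c.png',i[:,:,::-1])
E
python3 grips.py t5
```

```text
t 38.98 tcp [ 319.8 -392.   221.8] zax [-0.     0.001 -1.   ] yaw_y -94.4 F [0.6 0.6 0.6] w -0.002 j [-1.12  0.28  1.57  0.    1.29  0.53]
0 0
mat/cover 5102 ((403.6570739746094, 163.8032684326172), (191.7377471923828, 241.4791717529297), 8.746036529541016)
mat/cover 3271 ((406.53302001953125, 162.95237731933594), (154.72503662109375, 202.23133850097656), 8.9991455078125)Traceback (most recent call last):
  File "v.py", line 6, in <module>
    w=X[(D<24)&(X[...,2]>86)&(px.min(-1)>px[(D<24)&(X[...,2]>86)].min(-1).max()*.7)]; print('white-dir',len(w),np.degrees(np.arctan2(*(w.mean(0)-[538.6,-295.5,0])[[1,0]])))
                                         ~~~~~~~~~~~~~~~~~~~~~~~~~~~~~~~~~~~~^^
    return umr_maximum(a, axis, None, out, keepdims, initial, where)
ValueError: zero-size array to reduction operation maximum which has no identity
```

View pics/t5c.png

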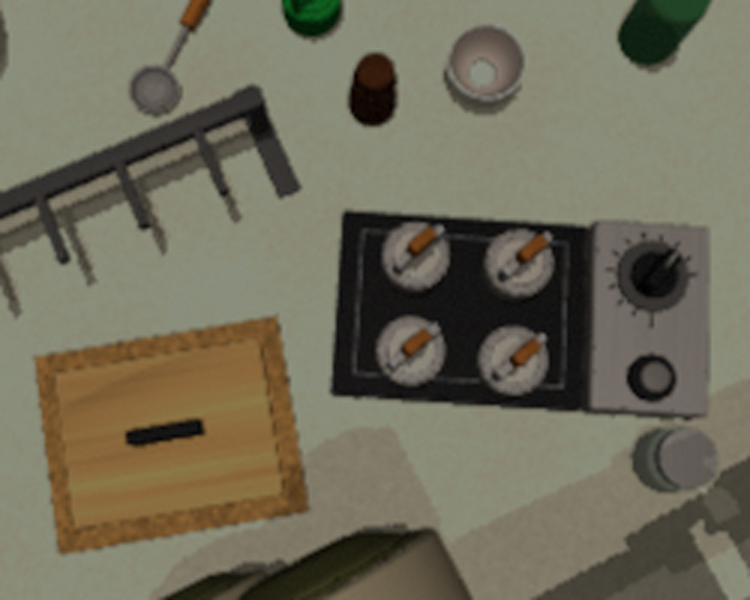

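```bash
python3 -c "
from h import *
order.finish_job(); st()"
```

```text
the job is handed in; nothing more can be done
the job is handed in; nothing more can be done
```

The job is handed in at about 39 s of robot time.

- **Cover:** I laid it on the cork mat. It sat within about 2 mm of the mat's centre and 0.3° of its yaw when measured from close up, and it was still squarely inside the mat in the last picture. I saw no sign that it had been knocked.
- **Pots:** All four that were present (one hook was empty) stand upright on the glass, inside its edges. The green look-alike was not touched.
- **Dial:** I turned it from position 1 to 9. The pointer read about -40°, against -40.8° expected, and looked the same after the button press.
- **Start button:** I pressed it down about 6 mm, to its stop. The force peaked near 32 N, well over the 5 N needed but under the 40 N limit. It was then released.
- **Bystanders:** The mill and the jar are standing, and the arm was clear of everything at the end.

One automatic recheck of the dial angle, after I backed away, failed because the dial was out of the wrist camera's view. I relied on the top picture there. No other check failed or disagreed.

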